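# Clamp a work board in a twin-screw press

## Task

Push the brown work board gently into the press until it is fully home against the two back stops. Then wind the press beam down by turning its two black knobs clockwise alternately, a little at a time so that the beam stays about level all the way (its ends always less than 6 mm apart in height), until both rubber feet hold the board firmly: about 14 N under each foot, clearly more than a light touch but never crushing. Work only by the knobs, leave the beam itself and the things lying around alone, and let go at the end.

Things in the scene. Friction and masses are not known exactly. Their poses are not given: they have to be found in the camera images.
- press: Press, fixed: grey steel base 200 x 250 x 22 mm. Origin on the table midway between its two upright screws (at y = +95 and -95 mm); x points from its open front to the back stops, y to the left screw, z up. Bed top at z = 22 mm, base from x = -110 to +90 mm. Two side guides 8 mm high hold the board with 2 mm play; two back stops 16 mm high have their front faces at x = +62 mm.
- board_centre (a point): Centre of the plate of the brown work board, loose on the bed between the guides: plate 150 (x) x 130 (y) x 8 mm, 0.25 kg, point 4 mm above its underside. Fully home it lies at x = -13 mm in the press frame; it starts 20 to 45 mm short of that. A firm rise of the push force tells that the stops are reached: stop there, pushing with less than 30 N.
- board_lip (a point): Middle of the outer (front) face of the upright lip on the work board's front edge; the lip is 12 mm thick, 90 mm wide, its top 12 mm above this point, its foot on the plate 12 mm below it. Push here in +x of the press. Home, this point is at x = -88 mm, z = 42 mm in the press frame, in front of the beam and knobs.
- knob_l_grip (a point): Grip point of the left knob (y = +95 mm of the press): on its axis, 129 mm above the table, 10 mm below the top of its upright grip bar. Bar 42 mm long (this frame's x), 14 mm thick (y: close the fingers on this), 38 mm high, on a disc of 22 mm radius, its top 26 mm below this point. The bar starts at any angle. Screw and knob float on a stiff spring: load lifts them 1 mm per 7 N.
- knob_r_grip (a point): The same on the right knob (the -y screw).
- hub_l (a joint): Turn of the left knob, rad, 0 at the start, growing clockwise seen from above, range 0 to 6. 1 rad lowers the left end of the beam 4 mm; it stays where left. A foot sinks by 77% of its own knob's share and 23% of the other's. Free turning takes 0.14 N m; each N on the screw adds 0.004. Feet touch at 0.3 to 1.5 rad (beam level): unknown, to be felt as the held knob starts to push up.
- hub_r (a joint): The same for the right knob, the right end of the beam and the right foot.
- beam: Pressing beam, aluminium, 30 x 224 x 20 mm, long axis y, riding on both screws under the knobs; level when its z axis is upright. Origin on the left screw's axis, half-way up the beam, 57 mm above the table at the start; it sinks and tilts with the knobs. Never push it by hand. It binds if one end is 6 mm lower than the other at the screws, 190 mm apart (0.032 rad).
- jar_a: Bystander: clear jar with white lid, 68 mm wide, 75 mm high, behind the press; origin at its underside. Leave it alone.
- jar_b: Bystander: smaller clear jar, 56 mm wide, 60 mm high, behind the press. Leave it alone.
- cell: Bystander: grey battery cell, 14 mm thick, 48 mm long, lying to the right of the press. Leave it alone.
- pot: Bystander: small white pot, 52 mm wide, 30 mm high, to the left of the press. Leave it alone.
- driver: Bystander: screwdriver, 170 mm long, lying on the left. Leave it alone.
- tray: Bystander: white divided tray, 120 x 90 x 30 mm, on the right. Leave it alone.
- foot_l_over (a point): Point under the beam right over the left rubber foot (radius 9 mm), 52 mm left of the middle. Beam to foot sole: 12 to 16 mm, unmeasured, left and right at most 1 mm apart. With both knobs equally far past touch each foot presses about 24 N per rad. While a knob is held, it pushes up about 18 N per rad and its foot presses up to twice as hard until let go. Aim for 14 N; 7 to 22 is good.
- foot_r_over (a point): The same over the right foot, 52 mm right of the middle. Turning one knob alone past touch loads its own foot by some 30 N per rad and eases the other a little, so finish both. More than 45 N under a foot at any time crushes the board.

How it is judged:
By the outcome, as a careful person would: the job done as asked, in the order asked, and still so for the second after the job is handed in, with the robot touching nothing.
It also fails if it takes over 72 s, if anything falls off the work surface, if the arm or the gripper's body presses on something with over 40 N, if the wrist force passes 120 N, or if a joint passes its speed limit or range.

## Robot

A 6-joint arm with a two-finger parallel gripper is mounted at the origin on the work surface. World frame = base frame: x ahead of the robot, y to its left, z up, the work surface at z = 0. Lengths are in m, angles in rad, forces in N, time in s.
With the tool pointing down it reaches from about 0.275 to 0.75 m from the base axis. Payload 10.2 kg.
Tool frame: the origin (TCP) lies at the very end of the fingers, on their centre line; the grasp point (between the pads) lies 19 mm behind it (r.tcp_to_grasp is the distance from the TCP to the grasp point, in m); z points along the fingers, y is the direction in which the jaws open and shut (so a half turn about z gives the same grasp; the last joint's range is limited). The gripper opens to 88 mm and grips with 3 to 60 N. Pads are 18 mm wide; open, the fingers measure 123 mm over their backs; the gripper's body (75 mm by 187 mm) begins 45 mm behind the grasp point.
Start: joints at [0.899, 0.313, 1.498, -0, 1.331, -0.223], TCP at [0.228, 0.473, 0.239] pointing down, gripper open.
Joint ranges: [-2.94, 2.94], [-0.97, 2.17], [0.19, 2.56], [-1.23, 4.37], [0.02, 3.11], [-2.88, 2.88]. Speed limits (rad/s): [2.39, 2.39, 3.01, 3.14, 3.14, 3.14].

## Interface

Orientations are given as a unit quaternion [w, x, y, z].
In Python, from rig import r, cams, sign_off gives the robot as it stands. The module is installed in compiled form; this text tells all that it offers.
- The arm moves only by the tool servo_tool, never from a script. Its argument "series" is text: rows parted by semicolons, each of 7 numbers parted by spaces: the turn, a rotation vector about the tool's x, y, z in rad, then the shift along the tool's x, y, z in cm, then the closure, from 0 (fully open) to 1 (shut). A call has 1 to 20 rows; each row is the pose to reach, as a shift and turn from the pose commanded when the call began, along the tool's axes at that moment; what a row does not reach only later rows make up. A row lasts 1/12 s, in which the tool goes at most 41.7 mm and 7.16 degrees, less where a joint would pass 70% of its speed; a pose out of reach is approached as far as the arm can. A call with a gripper value outside its range is refused whole. The fingers move at their own pace and stop on an object; "newtons" is the grip in N (left out, the last holds). Time passes only in rows, so rows that repeat a pose let the fingers close. It gives the time, the measured TCP pose, the force and the opening at its end, in the units of the state.
- r.get_state(): the state, without advancing time (a new reading comes with each control period).
- cams.grab_frame(name): name is "scene" or "top" or "wrist"; returns the picture (384x512x3 uint8, red, green, blue); there is no depth.
- cams.camera_info(name): a dict with "fov_y" (degrees; the focal length in pixels is half the picture's height over the tangent of half this angle, whatever the lens; pixels are square), "cx", "cy" (the principal point, pixels), "R" (3x3) and "t" (3): a world point X has camera coordinates R X + t. Camera axes: x right, y down, z forward; pixel columns grow to the right and rows downward; lengths in m; the calibration is good to about 2 mm. The wrist camera is an equidistant fisheye: a pixel r from the principal point sees the ray r / f radians off the axis. A picture is of the moment at which its call begins: read the wrist's pose just before it. camera_info takes no time and is no camera call; for the wrist camera it gives the pose at the moment of the call.
- sign_off(): hands the job in, once; it reports no verdict.
The state is a dict: "t": time; "qpos": joint angles; "qd": joint speeds; "effort": joint torques, N m; "tcp_pos": TCP position; "tcp_rot": TCP orientation; "contact_force": force on the tool from outside, world axes, zero at the start; "moment": the same for the moment, N m; "grip_width": finger opening in m.
Only numpy, scipy, OpenCV 4.12 (cv2) and the standard library are available. Lean on these libraries where they do the work, as an engineer would, in place of code of your own. Each camera call takes 0.05 s, during which the arm holds its last target.

## Working session

There is one attempt and no reset: what is moved stays moved. The work goes in short steps, Python scripts to look and compute and a tool call to move; the robot and the scene stay as the last step left them, time stands still between calls to the robot, and variables do not carry over. Pictures are saved under pics/ and viewed, and the job is handed in when it is done.

Besides the shell and the picture viewer there is one more tool, called after "Emit:" as name(argument=value, ...) on one line, values as JSON. servo_tool: Moves the arm, as the interface text tells. Its arguments: {"type":"object","properties":{"series":{"type":"string"},"newtons":{"type":"number"}},"required":["series"]}

```bash
mkdir -p pics; python3 - <<'E'
from rig import r,cams
import cv2
s=r.get_state();print(s)
for n in ["scene","top"]:
    im=cams.grab_frame(n);cv2.imwrite(f"pics/{n}0.png",cv2.cvtColor(im,cv2.COLOR_RGB2BGR))
    print(n,cams.camera_info(n))
print(r.tcp_to_grasp)
E
```

```text
{'t': 0.0, 'qpos': array([ 8.98607982e-01,  3.13439503e-01,  1.49842181e+00, -2.29475861e-05,
        1.33097144e+00, -2.23420301e-01]), 'qd': array([ 0.00032877, -0.00101585,  0.00044695, -0.0008924 , -0.00047541,
       -0.00027485]), 'effort': array([-1.67910830e-04, -4.02208221e+01, -2.52268696e+01,  6.94509270e-02,
        3.52445198e-02, -2.10952176e-04]), 'tcp_pos': array([0.22764891, 0.47281346, 0.23817218]), 'tcp_rot': array([-2.58430114e-04,  2.22503162e-01,  9.74931771e-01, -5.63740692e-04]), 'contact_force': array([-0.56433462, -0.38177168, -0.62277726]), 'moment': array([ 0.01072987,  0.04355755, -0.02630608]), 'grip_width': 0.08834313421454819}
scene {'fov_y': 53.761852076834955, 'cx': 251.19044893544196, 'cy': 186.30032534163678, 'R': array([[-0.36736002,  0.93001969, -0.01048774],
       [ 0.77807938,  0.30112644, -0.55128518],
       [-0.50954793, -0.21068043, -0.83425096]]), 't': array([ 0.22906929, -0.40261256,  1.59281384])}
top {'fov_y': 48.08949489007274, 'cx': 252.69901621076474, 'cy': 199.18872532301253, 'R': array([[ 2.20220532e-02, -9.99757472e-01, -1.64559559e-04],
       [-9.83792520e-01, -2.16410882e-02, -1.77999834e-01],
       [ 1.77953103e-01,  4.08181427e-03, -9.84030504e-01]]), 't': array([-0.04235743,  0.58163818,  1.11204523])}
0.0187
```

```bash
python3 - <<'E'
import cv2
for n in ["scene","top"]:
    im=cv2.imread(f"pics/{n}0.png");cv2.imwrite(f"pics/{n}0b.png",cv2.resize(im,(800,600),interpolation=cv2.INTER_CUBIC))
E
```

```text
(no output)
```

View pics/top0.png

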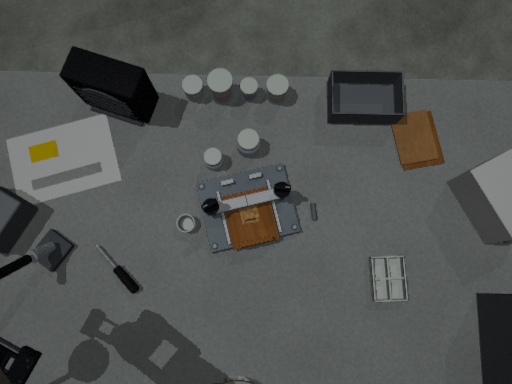

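View pics/scene0.png

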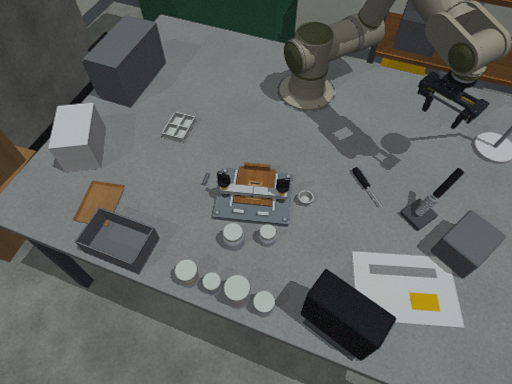

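The top view shows the press around (248,208), open front downward (towards the robot), with knobs near (210,206) and (282,189). I'll enlarge it.

```bash
python3 - <<'E'
import cv2
im=cv2.imread("pics/top0.png")[155:260,180:330];cv2.imwrite("pics/top0c.png",cv2.convertScaleAbs(cv2.resize(im,None,fx=5.3,fy=5.3,interpolation=cv2.INTER_CUBIC),alpha=1.6,beta=20))
im=cv2.imread("pics/scene0.png")[150:230,195:325];cv2.imwrite("pics/scene0c.png",cv2.convertScaleAbs(cv2.resize(im,None,fx=6,fy=6,interpolation=cv2.INTER_CUBIC),alpha=1.5,beta=20))
E
```

```text
(no output)
```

View pics/top0c.png

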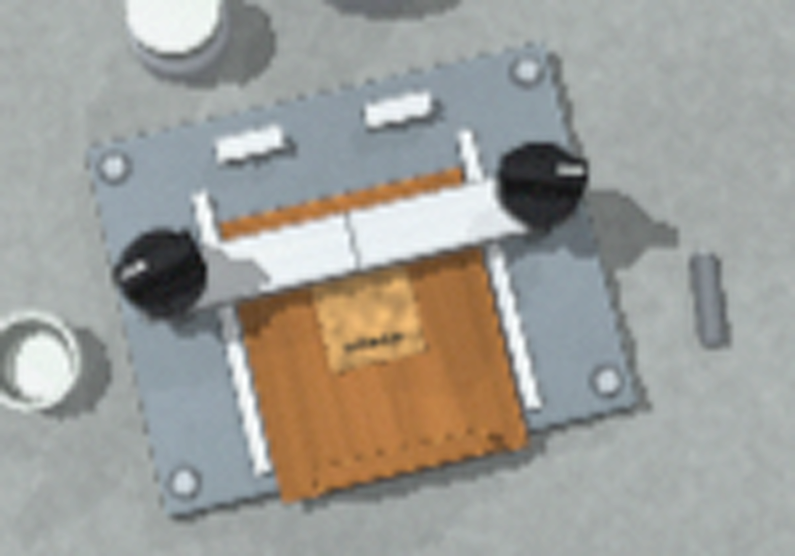

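View pics/scene0c.png

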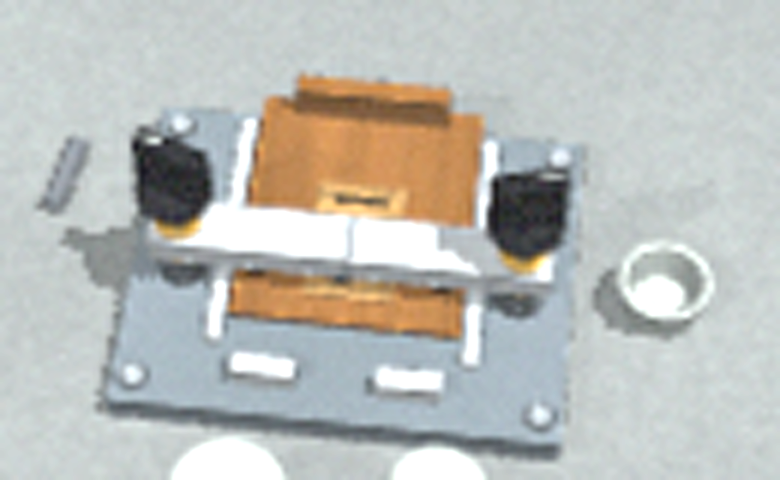

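```bash
cat > h.py <<'E'
import numpy as np, cv2
from rig import r,cams
from scipy.optimize import least_squares
def foc(i): return 192/np.tan(np.radians(i["fov_y"])/2)
def proj(n,X,i=None):
    i=i or cams.camera_info(n); X=np.atleast_2d(X); c=X@np.array(i["R"]).T+np.array(i["t"]); f=foc(i)
    if n=="wrist":
        rr=np.hypot(c[:,0],c[:,1]); th=np.arctan2(rr,c[:,2]); k=f*th/np.maximum(rr,1e-9)
        return np.c_[c[:,0]*k+i["cx"],c[:,1]*k+i["cy"]]
    return np.c_[c[:,0]/c[:,2]*f+i["cx"],c[:,1]/c[:,2]*f+i["cy"]]
def ray(n,uv,i=None):
    i=i or cams.camera_info(n); f=foc(i); R=np.array(i["R"]); t=np.array(i["t"]); d=np.array([uv[0]-i["cx"],uv[1]-i["cy"]])/f
    if n=="wrist":
        a=np.linalg.norm(d); v=np.r_[d/a*np.sin(a),np.cos(a)]
    else: v=np.r_[d,1]
    return -R.T@t, R.T@v
def at_z(n,uv,z,i=None):
    o,d=ray(n,uv,i); return o+d*(z-o[2])/d[2]
def W(p,X):
    X=np.atleast_2d(X);c,s=np.cos(p[2]),np.sin(p[2])
    return np.c_[p[0]+c*X[:,0]-s*X[:,1],p[1]+s*X[:,0]+c*X[:,1],X[:,2]]
E
python3 - <<'E'
from h import *
P=np.array([[.09,.125,.022],[.09,-.125,.022],[-.11,-.125,.022],[-.11,.125,.022]])
ut=np.array([[90,150],[545,45],[640,402],[168,512]])/5.3+[180,155]
us=np.array([[560,440],[105,405],[163,108],[583,148]])/6+[195,150]
for nm,w in (("both",(1,1)),("top",(1,0)),("scene",(0,1))):
    f=lambda p:np.r_[w[0]*(proj("top",W(p,P))-ut).ravel(),w[1]*(proj("scene",W(p,P))-us).ravel()]
    q=least_squares(f,[.55,0,.1]); print(nm,q.x,q.fun.round(2))
E
```

```text
both [ 0.5784351  -0.01219817  0.25784248] [-1.48 -1.43 -0.68 -1.85 -0.69 -0.49 -0.69  0.19 -0.47 -0.55 -0.87 -2.33
 -0.72 -1.64 -0.6  -1.99]
top [ 0.57607152 -0.01474047  0.25440756] [-0.54 -0.76  0.36 -0.9   0.14  0.57  0.04  0.97 -0.   -0.   -0.   -0.
 -0.   -0.   -0.   -0.  ]
scene [ 0.58349843 -0.00775991  0.26371782] [-0.   -0.   -0.   -0.   -0.   -0.   -0.   -0.    0.52  1.   -0.16 -0.43
 -0.37 -0.06 -0.02 -0.71]
```

```bash
cat >> h.py <<'E'
from scipy.spatial.transform import Rotation as Ro
def state():
    s=r.get_state(); return s, Ro.from_quat(np.roll(s["tcp_rot"],-1))
def goto(pos,yaw):
    """yaw = world angle of tool y, tool down. prints row"""
    s,R=state(); z=np.array([0,0,-1.]); y=np.array([np.cos(yaw),np.sin(yaw),0]); x=np.cross(y,z)
    T=Ro.from_matrix(np.c_[x,y,z]); rv=(R.inv()*T).as_rotvec(); d=R.inv().apply(np.array(pos)-s["tcp_pos"])*100
    print("t",round(s["t"],2),"rot",rv.round(4),"shift cm",d.round(3),"yawnow",np.arctan2(R.as_matrix()[1,1],R.as_matrix()[0,1]).round(4))
p0=np.array([.579,-.012,.258])
E
python3 -c "
from h import *
goto(W(p0,[-.17,0,.24])[0],np.pi/2+p0[2]); print(W(p0,[-.17,0,.24])[0])"
```

```text
t 0.1 rot [-9.000e-04 -6.000e-04 -7.068e-01] shift cm [-39.761 -39.479  -0.142] yawnow 1.122
[ 0.41462662 -0.05537503  0.24      ]
```

Emit:
servo_tool(series="0 0 -0.7 -39.8 -39.5 0 1;0 0 -0.7 -39.8 -39.5 0 1;0 0 -0.7 -39.8 -39.5 0 1;0 0 -0.7 -39.8 -39.5 0 1;0 0 -0.7 -39.8 -39.5 0 1;0 0 -0.7 -39.8 -39.5 0 1;0 0 -0.7 -39.8 -39.5 0 1;0 0 -0.7 -39.8 -39.5 0 1;0 0 -0.7 -39.8 -39.5 0 1;0 0 -0.7 -39.8 -39.5 0 1;0 0 -0.7 -39.8 -39.5 0 1;0 0 -0.7 -39.8 -39.5 0 1;0 0 -0.7 -39.8 -39.5 0 1;0 0 -0.7 -39.8 -39.5 0 1;0 0 -0.7 -39.8 -39.5 0 1;0 0 -0.7 -39.8 -39.5 0 1;0 0 -0.7 -39.8 -39.5 0 1;0 0 -0.7 -39.8 -39.5 0 1")

```text
t: 1.6
tcp_pos: [0.4146, -0.0543, 0.2386]
tcp_rot: [-0.0, -0.126, 0.992, 0.0]
contact_force: [0.9, -0.3, -0.4]
grip_width: 0.0002
```

```bash
python3 - <<'E'
from h import *
import pickle
s,R=state(); print(s["t"],s["tcp_pos"],s["qpos"].round(3),R.as_matrix().round(3))
i=cams.camera_info("wrist"); im=cams.grab_frame("wrist"); pickle.dump((i,im),open("w1.pkl","wb"))
print(i)
cv2.imwrite("pics/w1.png",cv2.resize(cv2.cvtColor(im,cv2.COLOR_RGB2BGR),(800,600),interpolation=cv2.INTER_CUBIC))
E
```

```text
1.6 [ 0.41456098 -0.05428544  0.23861743] [-0.412  0.074  1.79   0.     1.277 -2.235] [[-0.968 -0.25  -0.   ]
 [-0.25   0.968  0.   ]
 [ 0.     0.001 -1.   ]]
{'fov_y': 65.70646984690485, 'cx': 253.3235241751686, 'cy': 191.99040786367155, 'R': array([[-2.49899836e-01,  9.68271689e-01,  9.15989684e-05],
       [ 9.20760436e-01,  2.37608454e-01,  3.09422756e-01],
       [ 2.99583530e-01,  7.74090367e-02, -9.50924576e-01]]), 't': array([ 0.15526827, -0.40995912,  0.27120532])}
```

View pics/w1.png

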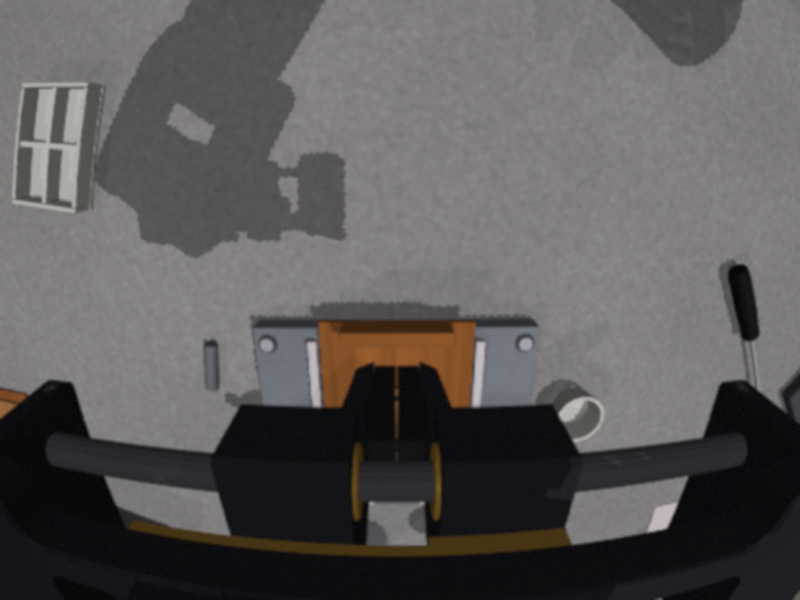

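```bash
python3 - <<'E'
import cv2,pickle
i,im=pickle.load(open("w1.pkl","rb"))
c=cv2.cvtColor(im[195:275,150:390],cv2.COLOR_RGB2BGR)
cv2.imwrite("pics/w1c.png",cv2.convertScaleAbs(cv2.resize(c[:,:130],None,fx=6,fy=6,interpolation=cv2.INTER_CUBIC),alpha=1.6,beta=20))
cv2.imwrite("pics/w1d.png",cv2.convertScaleAbs(cv2.resize(c[:,110:],None,fx=6,fy=6,interpolation=cv2.INTER_CUBIC),alpha=1.6,beta=20))
E
```

```text
(no output)
```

View pics/w1c.png

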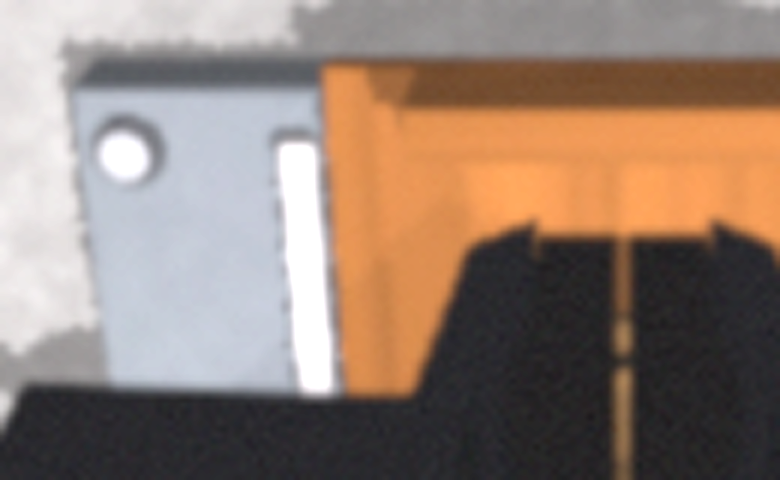

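View pics/w1d.png

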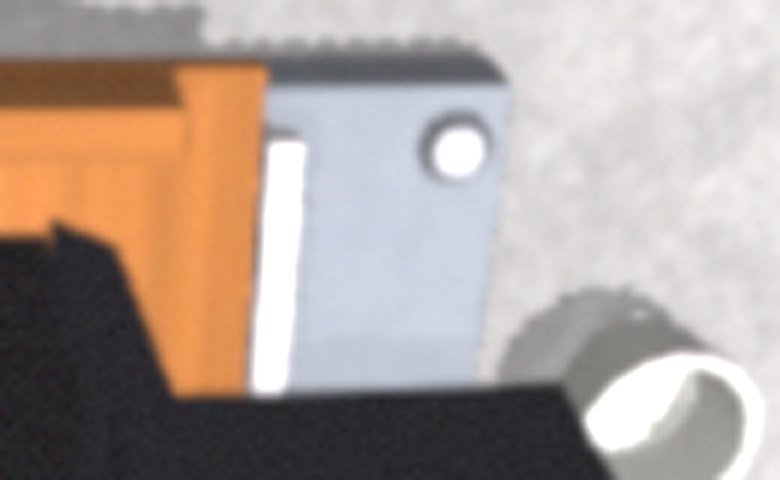

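```bash
python3 - <<'E'
from h import *
import pickle
i,im=pickle.load(open("w1.pkl","rb"))
fr=at_z("wrist",(161.75,209.25),.022,i); fl=at_z("wrist",(344.25,208.6),.022,i)
d=fl-fr; print(np.linalg.norm(d),"yaw",np.arctan2(-d[0],d[1])); yaw=np.arctan2(-d[0],d[1])
m=(fl+fr)/2; x=np.array([np.cos(yaw),np.sin(yaw),0]); o=m+.11*x; print("origin",o)
for uv,z in (((203.25,205.6),.03),((304.6,205.25),.03),((213,212.6),.054),((290,212.6),.054)):
    q=at_z("wrist",uv,z,i)-o; print(q@x, -q[0]*x[1]+q[1]*x[0])
P=np.array([[.09,.125,.022],[.09,-.125,.022],[-.11,-.125,.022],[-.11,.125,.022]])
ut=(np.array([[90,150],[545,45],[640,402],[168,512]])+.5)/5.3-.5+[180,155]
us=(np.array([[560,440],[105,405],[163,108],[583,148]])+.5)/6-.5+[195,150]
uw=np.array([[161.75,209.25],[344.25,208.6]])
f=lambda p:np.r_[(proj("top",W(p,P))-ut).ravel(),(proj("scene",W(p,P))-us).ravel(),(proj("wrist",W(p,P[2:]),i)-uw).ravel()]
q=least_squares(f,[.55,0,.1]); print(q.x,q.fun.round(2))
E
```

```text
0.24678719980017355 yaw 0.25641456345035146
origin [ 0.57915377 -0.01098081  0.022     ]
-0.11851381289915718 -0.06389438517412191
-0.11848161915086196 0.06654080553718461
-0.11853544676882939 -0.048099211680380394
-0.11820431371323223 0.044740174979035874
[ 0.57916353 -0.01154464  0.25611963] [-1.26 -1.37 -0.43 -1.64 -0.57 -0.26 -0.6   0.26  0.01  0.17 -0.4  -1.73
 -0.15 -1.06 -0.02 -1.31 -1.48 -0.13  0.76 -0.08]
```

```bash
sed -i 's/^p0=.*/p0=np.array([.579,-.0115,.256])/' h.py; cat >> h.py <<'E'
def inpress(p=p0):
    s,R=state(); c,sn=np.cos(p[2]),np.sin(p[2]); d=s["tcp_pos"]-[p[0],p[1],0]
    F=s["contact_force"]; print("t",round(s["t"],2),"press xyz mm",(np.array([c*d[0]+sn*d[1],-sn*d[0]+c*d[1],d[2]])*1e3).round(1),"F press",np.array([c*F[0]+sn*F[1],-sn*F[0]+c*F[1],F[2]]).round(1),"M",s["moment"].round(2),"q6",s["qpos"][5].round(3),"w",round(s["grip_width"]*1e3,1))
E
python3 -c "
from h import *
inpress();goto(W(p0,[-.142,0,.036])[0],np.pi/2+p0[2]); goto(W(p0,[-.1,0,.036])[0],np.pi/2+p0[2])"
```

```text
t 1.65 press xyz mm [-169.8    0.4  238.8] F press [ 0.3 -0.3 -0.5] M [0.08 0.01 0.04] q6 -2.236 w 0.2
t 1.65 rot [ 0.0002 -0.     -0.003 ] shift cm [-2.782 -0.033 20.276] yawnow 1.8238
t 1.65 rot [ 0.0002 -0.     -0.003 ] shift cm [-6.9820e+00 -2.0000e-02  2.0276e+01] yawnow 1.8238
```

Emit:
servo_tool(series="0 0 -0.003 -2.8 0 4 1;0 0 -0.003 -2.8 0 8 1;0 0 -0.003 -2.8 0 12 1;0 0 -0.003 -2.8 0 16 1;0 0 -0.003 -2.8 0 19 1;0 0 -0.003 -2.8 0 20.2 1;0 0 -0.003 -2.8 0 20.2 1;0 0 -0.003 -3.3 0 20.2 1;0 0 -0.003 -3.8 0 20.2 1;0 0 -0.003 -4.1 0 20.2 1;0 0 -0.003 -4.4 0 20.2 1;0 0 -0.003 -4.7 0 20.2 1;0 0 -0.003 -5.0 0 20.2 1")

```text
t: 2.73
tcp_pos: [0.4637, -0.043, 0.0372]
tcp_rot: [0.0, -0.127, 0.992, -0.0]
contact_force: [-1.6, -1.6, 1.6]
grip_width: 0.0006
```

```bash
python3 -c "
from h import *
inpress()"
```

```text
t 2.73 press xyz mm [-119.5   -1.3   37.2] F press [-2.  -1.1  1.6] M [-0.05  0.26  0.03] q6 -2.17 w 0.6
```

Emit:
servo_tool(series="0 0 0 -0.25 0 0 1;0 0 0 -0.5 0 0 1;0 0 0 -0.75 0 0 1;0 0 0 -1.0 0 0 1;0 0 0 -1.25 0 0 1;0 0 0 -1.5 0 0 1;0 0 0 -1.75 0 0 1;0 0 0 -1.9 0 0 1;0 0 0 -1.9 0 0 1")

```text
t: 3.48
tcp_pos: [0.4822, -0.0383, 0.0367]
tcp_rot: [0.0, -0.127, 0.992, -0.0]
contact_force: [0.4, -0.0, 0.2]
grip_width: 0.0005
```

```bash
python3 -c "
from h import *
inpress()"
```

```text
t 3.48 press xyz mm [-100.4   -1.4   36.7] F press [ 0.4 -0.1  0.2] M [0.04 0.01 0.01] q6 -2.147 w 0.5
```

Emit:
servo_tool(series="0 0 0 -0.1 0 0 1;0 0 0 -0.2 0 0 1;0 0 0 -0.25 0 0 1")

```text
t: 3.73
tcp_pos: [0.4843, -0.0377, 0.0367]
tcp_rot: [-0.0, -0.127, 0.992, 0.0]
contact_force: [-1.6, -0.6, 0.6]
grip_width: 0.0009
```

Emit:
servo_tool(series="0 0 0 -0.05 0 0 1;0 0 0 -0.1 0 0 1")

```text
t: 3.9
tcp_pos: [0.4852, -0.0375, 0.0367]
tcp_rot: [-0.0, -0.127, 0.992, 0.0]
contact_force: [-0.8, -0.1, -0.2]
grip_width: 0.0007
```

```bash
python3 -c "
from h import *
inpress()"
```

```text
t 3.9 press xyz mm [-97.3  -1.4  36.7] F press [-0.8  0.1 -0.2] M [0.02 0.26 0.03] q6 -2.143 w 0.7
```

Emit:
servo_tool(series="0 0 0 -0.05 0 0 1;0 0 0 -0.1 0 0 1")

```text
t: 4.07
tcp_pos: [0.4855, -0.0373, 0.0367]
tcp_rot: [-0.001, -0.127, 0.992, 0.0]
contact_force: [-8.8, -3.8, 5.2]
grip_width: 0.0004
```

Emit:
servo_tool(series="0 0 0 -0.05 0 0 1;0 0 0 -0.05 0 0 1")

```text
t: 4.23
tcp_pos: [0.4855, -0.0374, 0.0367]
tcp_rot: [-0.002, -0.127, 0.992, 0.0]
contact_force: [-9.7, -3.8, 6.4]
grip_width: 0.0006
```

Emit:
servo_tool(series="0 0 0 -0.05 0 0 1;0 0 0 -0.1 0 0 1;0 0 0 -0.1 0 0 1")

```text
t: 4.48
tcp_pos: [0.4855, -0.0373, 0.0367]
tcp_rot: [-0.003, -0.127, 0.992, 0.0]
contact_force: [-15.3, -7.2, 10.3]
grip_width: 0.0004
```

```bash
python3 -c "
from h import *
inpress()"
```

```text
t 4.48 press xyz mm [-97.   -1.3  36.7] F press [-16.7  -3.1  10.3] M [-1.06  2.3  -0.  ] q6 -2.14 w 0.4
```

Emit:
servo_tool(series="0 0 0 1 0 0 1;0 0 0 3 0 0 1;0 0 0 4 0 -2 1;0 0 0 4 0 -6 1;0 0 0 4 0 -10 1;0 0 0 4 0 -14 1;0 0 0 2 0 -18 1;0 0 0 -1 0 -21 1;0 0 0 -5 0 -22 1;0 0 0 -9 0 -22 1;0 0 0 -13 0 -22 0.5;0 0 0 -16 0 -22 0.5;0 0 0 -17 0 -22 0.5;0 0 0 -17 0 -22 0.5")

```text
t: 5.65
tcp_pos: [0.6536, 0.0067, 0.2552]
tcp_rot: [-0.0, -0.127, 0.992, 0.0]
contact_force: [-0.4, 0.5, 0.3]
grip_width: 0.025
```

```bash
python3 - <<'E'
from h import *
import pickle
inpress()
i=cams.camera_info("wrist"); im=cams.grab_frame("wrist"); pickle.dump((i,im),open("w2.pkl","wb"))
cv2.imwrite("pics/w2.png",cv2.resize(cv2.cvtColor(im,cv2.COLOR_RGB2BGR),(800,600),interpolation=cv2.INTER_CUBIC))
E
```

```text
t 5.65 press xyz mm [ 76.8  -1.3 255.2] F press [-0.2  0.6  0.3] M [ 0.01  0.03 -0.04] q6 -1.995 w 25.0
```

View pics/w2.png

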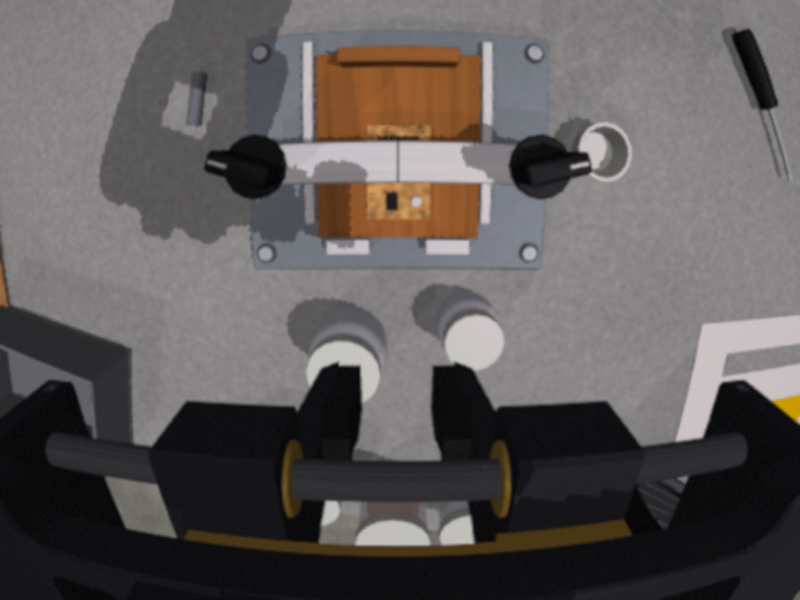

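The board's back edge now meets both stops at about (347,240) and (447,240). The knobs are at (240,165) and (550,165), so I'll enlarge those.

```bash
python3 - <<'E'
import cv2,pickle
i,im=pickle.load(open("w2.pkl","rb"))
im=cv2.cvtColor(im,cv2.COLOR_RGB2BGR)
f=lambda x0:cv2.convertScaleAbs(cv2.resize(im[75:135,x0:x0+65],None,fx=6,fy=6,interpolation=cv2.INTER_CUBIC),alpha=2.5,beta=20)
cv2.imwrite("pics/w2c.png",cv2.hconcat([f(125),f(320)]))
E
```

```text
(no output)
```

View pics/w2c.png

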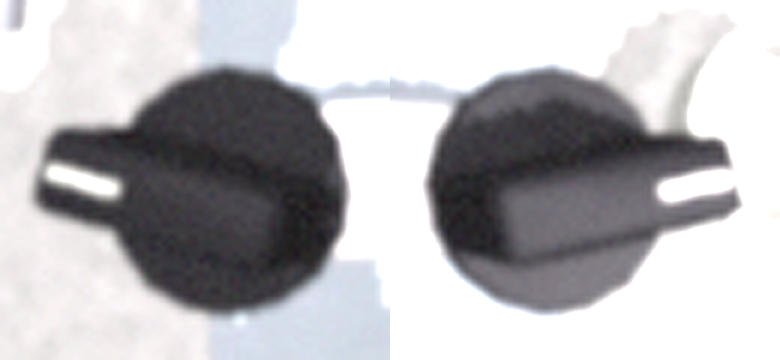

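```bash
python3 - <<'E'
from h import *
import pickle
i,im=pickle.load(open("w2.pkl","rb"))
def pt(x,y):
    x0=125
    if x>390: x-=390;x0=320
    q=at_z("wrist",((x+.5)/6-.5+x0,(y+.5)/6-.5+75),.139,i); d=q-[p0[0],p0[1],0]; c,s=np.cos(p0[2]),np.sin(p0[2])
    return np.array([c*d[0]+s*d[1],-s*d[0]+c*d[1]])*1e3
for nm,a,b in (("R mark",(50,172),(118,188)),("R low",(42,208),(262,266)),("R up",(50,138),(275,190)),("L mark",(662,192),(735,178)),("L low",(510,262),(738,205)),("L up",(505,185),(720,147))):
    A,B=pt(*a),pt(*b); d=B-A; print(nm,A.round(1),B.round(1),"ang press",np.degrees(np.arctan2(d[1],d[0])).round(1))
E
```

```text
R mark [  -5.4 -110.9] [ -2.1 -99.6] ang press 73.6
R low [ 1.000e-01 -1.125e+02] [ 11.1 -76.9] ang press 72.7
R up [ -10.7 -110.6] [ -0.3 -74.4] ang press 73.9
L mark [ -1.6 101.3] [ -4.7 113.6] ang press 104.1
L low [10.5 77.2] [ -0.5 114.3] ang press 106.6
L up [-1.1 75.9] [ -9.3 110.8] ang press 103.2
```

```bash
cat >> h.py <<'E'
KL=[0,.0947];KR=[0,-.0945]
YL=np.radians(119.3-90);YR=np.radians(88.1-90)
E
python3 -c "
from h import *
print(YL,YR);inpress();goto(W(p0,KL+[.17])[0],YL);goto(W(p0,KL+[.110])[0],YL)"
```

```text
0.5113814708343385 -0.03316125578789236
t 5.7 press xyz mm [ 75.6  -1.5 255.8] F press [-1.   0.3  0. ] M [0.   0.   0.01] q6 -1.995 w 29.1
t 5.7 rot [-1.0000e-04 -8.0000e-04  1.3143e+00] shift cm [7.566 9.606 8.586] yawnow 1.8257
t 5.7 rot [-1.0000e-04 -8.0000e-04  1.3143e+00] shift cm [ 7.562  9.603 14.586] yawnow 1.8257
```

Emit:
servo_tool(series="0 0 1.314 7.5 9.6 8.5 0;0 0 1.314 7.5 9.6 8.5 0;0 0 1.314 7.5 9.6 8.5 0;0 0 1.314 7.5 9.6 8.5 0;0 0 1.314 7.5 9.6 8.5 0;0 0 1.314 7.5 9.6 8.5 0;0 0 1.314 7.5 9.6 8.5 0;0 0 1.314 7.5 9.6 8.5 0;0 0 1.314 7.5 9.6 8.5 0;0 0 1.314 7.5 9.6 8.5 0;0 0 1.314 7.5 9.6 8.5 0;0 0 1.314 7.5 9.6 8.5 0;0 0 1.314 7.5 9.6 8.5 0;0 0 1.314 7.5 9.6 8.5 0")

```text
t: 6.87
tcp_pos: [0.5551, 0.0798, 0.1721]
tcp_rot: [0.0, 0.505, 0.863, 0.0]
contact_force: [-0.2, -0.3, -0.1]
grip_width: 0.0881
```

```bash
python3 - <<'E'
from h import *
import pickle
inpress();goto(W(p0,KL+[.110])[0],YL)
i=cams.camera_info("wrist"); im=cams.grab_frame("wrist"); pickle.dump((i,im),open("w3.pkl","wb"))
cv2.imwrite("pics/w3.png",cv2.resize(cv2.cvtColor(im,cv2.COLOR_RGB2BGR),(800,600),interpolation=cv2.INTER_CUBIC))
goto(W(p0,KL+[.110])[0],YL)
E
```

```text
t 6.87 press xyz mm [-1.000e-01  9.430e+01  1.721e+02] F press [-0.3 -0.2 -0.1] M [-0.04  0.02 -0.07] q6 -0.579 w 88.1
t 6.87 rot [0.0004 0.0003 0.0015] shift cm [0.035 0.012 6.209] yawnow 0.5129
t 6.92 rot [0.0003 0.0002 0.0011] shift cm [3.600e-02 2.000e-03 6.197e+00] yawnow 0.5125
```

View pics/w3.png

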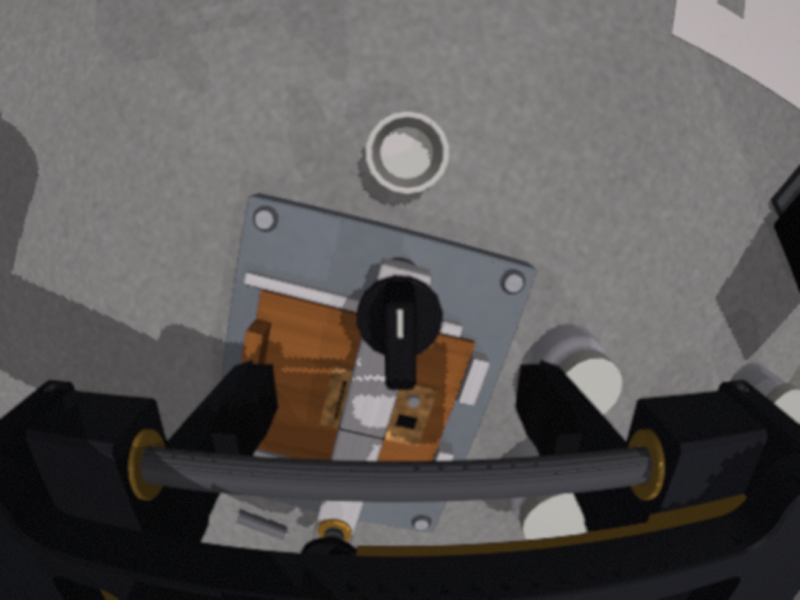

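Emit:
servo_tool(series="0 0 0 0 0 3 0.4;0 0 0 0 0 5.5 0.5;0 0 0 0.03 0 6.2 0.5;0 0 0 0.03 0 6.2 0.5;0 0 0 0.03 0 6.2 1;0 0 0 0.03 0 6.2 1;0 0 0 0.03 0 6.2 1;0 0 0 0.03 0 6.2 1;0 0 0 0.03 0 6.2 1;0 0 0 0.03 0 6.2 1", newtons=30)

```text
t: 7.75
tcp_pos: [0.5554, 0.0802, 0.1101]
tcp_rot: [0.0, 0.505, 0.863, 0.0]
contact_force: [0.3, 0.1, 0.0]
grip_width: 0.0235
```

```bash
python3 -c "
from h import *
inpress()"
```

```text
t 7.75 press xyz mm [  0.4  94.7 110.1] F press [ 0.3 -0.   0. ] M [-0.02  0.02 -0.  ] q6 -0.576 w 23.5
```

Emit:
servo_tool(series="0 0 0 0 0 0 1;0 0 0 0 0 0 1;0 0 0 0 0 0 1")

```text
t: 8.0
tcp_pos: [0.5562, 0.0806, 0.1101]
tcp_rot: [0.001, 0.505, 0.863, 0.001]
contact_force: [5.2, 2.8, 0.2]
grip_width: 0.0139
```

Emit:
servo_tool(series="0 0 0.08 0 0 0 1;0 0 0.16 0 0 0 1;0 0 0.24 0 0 0 1;0 0 0.3 0 0 0 1;0 0 0.3 0 0 0 1")

```text
t: 8.42
tcp_pos: [0.5562, 0.0807, 0.1101]
tcp_rot: [0.001, 0.63, 0.777, 0.001]
contact_force: [4.4, 3.0, -0.9]
grip_width: 0.0135
```

```bash
python3 -c "
from h import *
inpress();goto(W(p0,KL+[.110])[0],YL)"
```

```text
t 8.42 press xyz mm [  1.3  94.9 110.1] F press [ 5.1  1.8 -0.9] M [ 0.43 -0.67 -0.03] q6 -0.273 w 13.5
t 8.42 rot [ 2.900e-03  2.000e-04 -3.036e-01] shift cm [-0.03  -0.128  0.008] yawnow 0.2078
```

Emit:
servo_tool(series="0 0 0.08 0 0.08 0 1;0 0 0.16 0 0.08 0 1;0 0 0.24 0 0.08 0 1;0 0 0.3 0 0.08 0 1;0 0 0.3 0 0.08 0 1")

```text
t: 8.83
tcp_pos: [0.5564, 0.0807, 0.1101]
tcp_rot: [0.0, 0.739, 0.674, 0.001]
contact_force: [0.6, 2.4, 1.5]
grip_width: 0.0136
```

```bash
python3 -c "
from h import *
inpress();goto(W(p0,KL+[.110])[0],YL)"
```

```text
t 8.83 press xyz mm [  1.5  94.9 110.1] F press [1.1 2.1 1.5] M [ 0.35 -0.01  0.01] q6 0.026 w 13.6
t 8.83 rot [ 1.100e-03 -3.000e-04 -6.023e-01] shift cm [-0.072 -0.13   0.012] yawnow -0.0909
```

```bash
sed -i 's/^KL=.*/KL=[.0014,.0949];KR=[.0014,-.0951]/' h.py; python3 -c "
from h import *
goto(W(p0,KR+[.170])[0],YR)"
```

```text
t 8.83 rot [ 0.001  -0.0006 -0.0578] shift cm [-17.87    6.462  -5.992] yawnow -0.0909
```

Emit:
servo_tool(series="0 0 0 0 0 0 0.6;0 0 0 0 0 0 0.6;0 0 0 0 0 0 0.6;0 0 0 0 0 -2 0.6;0 0 0 0 0 -5 0.6;0 0 -0.058 -3 1 -6 0.6;0 0 -0.058 -7 2.5 -6 0.6;0 0 -0.058 -11 4 -6 0.6;0 0 -0.058 -15 5.4 -6 0.6;0 0 -0.058 -17.9 6.4 -6 0.6;0 0 -0.058 -17.9 6.4 -6 0.6;0 0 -0.058 -17.9 6.4 -6 0.6")

```text
t: 9.83
tcp_pos: [0.6037, -0.1051, 0.1691]
tcp_rot: [-0.0, 0.719, 0.695, -0.0]
contact_force: [0.2, 0.5, 0.2]
grip_width: 0.0353
```

```bash
python3 - <<'E'
from h import *
import pickle
inpress()
i=cams.camera_info("wrist"); im=cams.grab_frame("wrist"); pickle.dump((i,im),open("w4.pkl","wb"))
cv2.imwrite("pics/w4.png",cv2.resize(cv2.cvtColor(im,cv2.COLOR_RGB2BGR),(800,600),interpolation=cv2.INTER_CUBIC))
goto(W(p0,KR+[.110])[0],YR)
E
```

```text
t 9.83 press xyz mm [  0.2 -96.8 169.1] F press [0.3 0.4 0.2] M [-0.07  0.12  0.01] q6 -0.33 w 35.3
t 9.88 rot [-0.0009 -0.0005  0.0019] shift cm [0.047 0.084 5.932] yawnow -0.0313
```

View pics/w4.png

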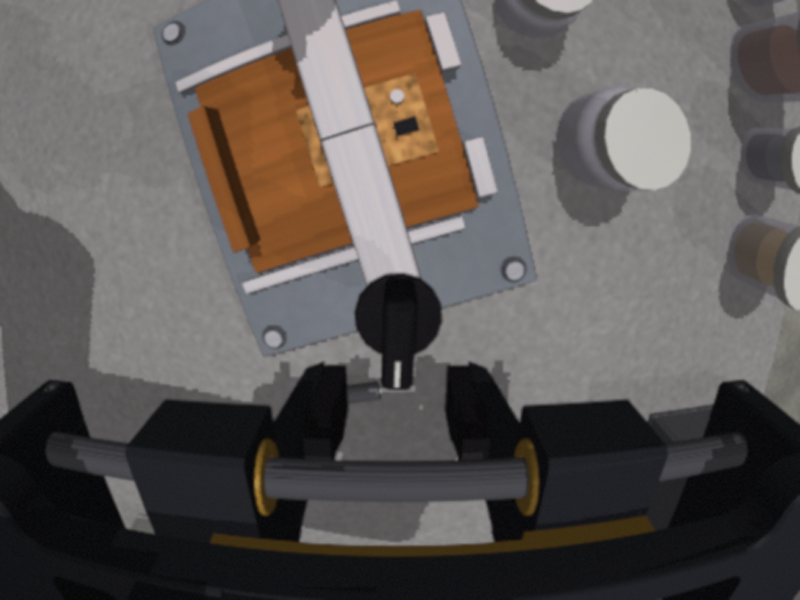

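Emit:
servo_tool(series="0 0 0 0.05 0.08 3 0.6;0 0 0 0.05 0.08 5.5 0.6;0 0 0 0.05 0.08 5.9 0.6;0 0 0 0.05 0.08 5.9 0.8;0 0 0 0.05 0.08 5.9 1;0 0 0 0.05 0.08 5.9 1;0 0 0 0.05 0.08 5.9 1;0 0 0 0.05 0.08 5.9 1;0 0 0 0.05 0.08 5.9 1;0 0 0 0.05 0.08 5.9 1")

```text
t: 10.72
tcp_pos: [0.6049, -0.1029, 0.1124]
tcp_rot: [0.0, 0.718, 0.696, 0.0]
contact_force: [-4.5, 2.3, 5.8]
grip_width: 0.014
```

```bash
python3 -c "
from h import *
inpress();goto(W(p0,KR+[.110])[0],YR)"
```

```text
t 10.72 press xyz mm [  1.9 -95.  112.4] F press [-3.8  3.4  5.8] M [ 0.24  0.78 -0.35] q6 -0.328 w 14.0
t 10.72 rot [ 0.0012 -0.      0.0017] shift cm [-0.022 -0.046  0.237] yawnow -0.0315
```

Emit:
servo_tool(series="0 0 0 0 0 -0.1 1;0 0 0 0 0 -0.15 1;0 0 0 0 0 -0.15 1")

```text
t: 10.97
tcp_pos: [0.6048, -0.1029, 0.1126]
tcp_rot: [0.0, 0.718, 0.696, 0.0]
contact_force: [-1.1, 1.8, 0.4]
grip_width: 0.0139
```

```bash
python3 -c "
from h import *
inpress()"
```

```text
t 10.97 press xyz mm [  1.8 -95.  112.6] F press [-0.7  2.   0.4] M [ 0.28  0.23 -0.33] q6 -0.328 w 13.9
```

Emit:
servo_tool(series="0 0 0.08 0 0 0 1;0 0 0.16 0 0 0 1;0 0 0.24 0 0 0 1;0 0 0.3 0 0 0 1;0 0 0.3 0 0 0 1")

```text
t: 11.38
tcp_pos: [0.6048, -0.1031, 0.1125]
tcp_rot: [0.0, 0.814, 0.58, 0.0]
contact_force: [-1.6, 1.4, 1.5]
grip_width: 0.0134
```

Emit:
servo_tool(series="0 0 0.08 0 0 0 1;0 0 0.16 0 0 0 1;0 0 0.24 0 0 0 1;0 0 0.3 0 0 0 1;0 0 0.3 0 0 0 1")

```text
t: 11.8
tcp_pos: [0.6049, -0.1031, 0.1125]
tcp_rot: [0.0, 0.892, 0.453, 0.0]
contact_force: [-1.8, 2.0, 2.1]
grip_width: 0.0139
```

```bash
python3 -c "
from h import *
inpress();goto(W(p0,KR+[.110])[0],YR)"
```

```text
t 11.8 press xyz mm [  1.8 -95.2 112.5] F press [-1.2  2.4  2.1] M [ 0.15  0.33 -0.06] q6 0.271 w 13.9
t 11.8 rot [ 6.000e-04  1.000e-04 -5.976e-01] shift cm [-0.028 -0.035  0.255] yawnow -0.6308
```

Emit:
servo_tool(series="0 0 0.08 0 0 0 1;0 0 0.16 0 0 0 1;0 0 0.24 0 0 0 1;0 0 0.3 0 0 0 1;0 0 0.3 0 0 0 1")

```text
t: 12.22
tcp_pos: [0.605, -0.1032, 0.1131]
tcp_rot: [0.0, 0.949, 0.315, 0.0]
contact_force: [-3.1, 1.2, 6.6]
grip_width: 0.014
```

```bash
python3 -c "
from h import *
inpress();goto(W(p0,KR+[.110])[0],YR)"
```

```text
t 12.22 press xyz mm [  1.9 -95.3 113.1] F press [-2.7  1.9  6.6] M [0.21 0.65 0.01] q6 0.571 w 14.0
t 12.22 rot [ 1.100e-03  1.000e-04 -8.969e-01] shift cm [-0.038 -0.036  0.314] yawnow -0.9301
```

```bash
python3 -c "
from h import *
goto(W(p0,KL+[.170])[0],-.091)"
```

```text
t 12.22 rot [ 1.100e-03  1.000e-04 -8.391e-01] shift cm [  7.095 -17.641  -5.701] yawnow -0.9301
```

Emit:
servo_tool(series="0 0 0 0 0 0 0.6;0 0 0 0 0 0 0.6;0 0 0 0 0 0 0.6;0 0 0 0 0 -2 0.6;0 0 0 0 0 -5 0.6;0 0 -0.1 1.2 -3 -5.8 0.6;0 0 -0.22 2.7 -6.8 -5.8 0.6;0 0 -0.34 4.2 -10.5 -5.8 0.6;0 0 -0.46 5.7 -14.2 -5.8 0.6;0 0 -0.58 7.1 -17.6 -5.8 0.6;0 0 -0.7 7.1 -17.6 -5.8 0.6;0 0 -0.82 7.1 -17.6 -5.8 0.6;0 0 -0.839 7.1 -17.6 -5.8 0.6;0 0 -0.839 7.1 -17.6 -5.8 0.6")

```text
t: 13.38
tcp_pos: [0.5567, 0.0804, 0.1701]
tcp_rot: [0.0, 0.739, 0.673, -0.0]
contact_force: [0.5, -0.3, 0.6]
grip_width: 0.0349
```

```bash
python3 -c "
from h import *
inpress();goto(W(p0,KL+[.112])[0],-.091)"
```

```text
t 13.38 press xyz mm [  1.7  94.5 170.1] F press [ 0.4 -0.4  0.6] M [-0.02  0.03 -0.01] q6 0.029 w 34.9
t 13.38 rot [ 0.0001  0.0001 -0.0024] shift cm [ 0.027 -0.039  5.814] yawnow -0.0934
```

Emit:
servo_tool(series="0 0 0 0.02 -0.03 3 0.6;0 0 0 0.02 -0.03 5.5 0.6;0 0 0 0.02 -0.03 5.8 0.6;0 0 0 0.02 -0.03 5.8 0.6;0 0 0 0.02 -0.03 5.8 0.6;0 0 0 0.02 -0.03 5.8 1;0 0 0 0.02 -0.03 5.8 1;0 0 0 0.02 -0.03 5.8 1;0 0 0 0.02 -0.03 5.8 1;0 0 0 0.02 -0.03 5.8 1;0 0 0 0.02 -0.03 5.8 1;0 0 0 0.02 -0.03 5.8 1")

```text
t: 14.38
tcp_pos: [0.5565, 0.0807, 0.1128]
tcp_rot: [0.0, 0.739, 0.674, 0.0]
contact_force: [-1.3, 0.5, 6.6]
grip_width: 0.0138
```

```bash
python3 -c "
from h import *
inpress()"
```

```text
t 14.38 press xyz mm [  1.6  94.9 112.8] F press [-1.1  0.8  6.6] M [-0.09  0.28  0.09] q6 0.028 w 13.8
```

Emit:
servo_tool(series="0 0 0 0 0 -0.1 1;0 0 0 0 0 -0.15 1;0 0 0 0 0 -0.15 1")

```text
t: 14.63
tcp_pos: [0.5564, 0.0807, 0.1133]
tcp_rot: [0.0, 0.739, 0.674, 0.0]
contact_force: [3.0, -0.5, -4.5]
grip_width: 0.0137
```

Emit:
servo_tool(series="0 0 0.08 0 0 0 1;0 0 0.16 0 0 0 1;0 0 0.2 0 0 0 1;0 0 0.2 0 0 0 1")

```text
t: 14.97
tcp_pos: [0.5565, 0.0807, 0.1137]
tcp_rot: [0.0, 0.803, 0.596, 0.0]
contact_force: [2.4, -0.1, 0.0]
grip_width: 0.0139
```

```bash
python3 -c "
from h import *
inpress();goto(W(p0,KL+[.110])[0],YL)"
```

```text
t 14.97 press xyz mm [  1.6  94.9 113.7] F press [ 2.3 -0.7  0. ] M [-0.04 -0.28  0.07] q6 0.229 w 13.9
t 14.97 rot [ 3.000e-04  1.000e-04 -8.047e-01] shift cm [-0.005 -0.015  0.371] yawnow -0.2934
```

Emit:
servo_tool(series="0 0 0.08 0 0 0 1;0 0 0.16 0 0 0 1;0 0 0.2 0 0 0 1;0 0 0.2 0 0 0 1")

```text
t: 15.3
tcp_pos: [0.5565, 0.0807, 0.1141]
tcp_rot: [0.0, 0.858, 0.514, 0.0]
contact_force: [0.7, -0.5, 2.3]
grip_width: 0.0136
```

```bash
python3 -c "
from h import *
inpress();goto(W(p0,KR+[.172])[0],-.930)"
```

```text
t 15.3 press xyz mm [  1.6  94.9 114.1] F press [ 0.5 -0.6  2.3] M [-0.12 -0.09  0.04] q6 0.428 w 13.6
t 15.3 rot [ 6.000e-04 -4.000e-04  4.382e-01] shift cm [-13.94   12.906  -5.782] yawnow -0.4918
```

Emit:
servo_tool(series="0 0 0 0 0 0 0.6;0 0 0 0 0 0 0.6;0 0 0 0 0 0 0.6;0 0 0 0 0 -2 0.6;0 0 0 0 0 -5 0.6;0 0 0.08 -2.5 2.3 -5.8 0.6;0 0 0.2 -5.3 4.9 -5.8 0.6;0 0 0.32 -8.1 7.5 -5.8 0.6;0 0 0.43 -10.9 10.1 -5.8 0.6;0 0 0.438 -13.9 12.9 -5.8 0.6;0 0 0.438 -13.9 12.9 -5.8 0.6;0 0 0.438 -13.9 12.9 -5.8 0.6;0 0 0.438 -13.9 12.9 -5.8 0.6")

```text
t: 16.38
tcp_pos: [0.6041, -0.1022, 0.1714]
tcp_rot: [-0.0, 0.949, 0.315, -0.0]
contact_force: [0.9, 0.1, 0.7]
grip_width: 0.0355
```

```bash
python3 -c "
from h import *
inpress();goto(W(p0,KR+[.113])[0],-.930)"
```

```text
t 16.38 press xyz mm [  1.3 -94.1 171.4] F press [ 0.9 -0.1  0.7] M [ 0.05  0.11 -0.  ] q6 0.57 w 35.5
t 16.38 rot [-0.001   0.0003  0.0007] shift cm [-0.024  0.102  5.838] yawnow -0.9293
```

Emit:
servo_tool(series="0 0 0 -0.02 0.09 3 0.6;0 0 0 -0.02 0.09 5.5 0.6;0 0 0 -0.02 0.09 5.8 0.6;0 0 0 -0.02 0.09 5.8 0.6;0 0 0 -0.02 0.09 5.8 0.6;0 0 0 -0.02 0.09 5.8 0.6;0 0 0 -0.02 0.09 5.8 0.6;0 0 0 -0.02 0.09 5.8 0.6")

```text
t: 17.05
tcp_pos: [0.6051, -0.1036, 0.1148]
tcp_rot: [0.001, 0.949, 0.315, 0.001]
contact_force: [-0.1, -0.0, -0.3]
grip_width: 0.0353
```

Emit:
servo_tool(series="0 0 0 0 0 0 1;0 0 0 0 0 0 1;0 0 0 0 0 0 1;0 0 0 0 0 0 1;0 0 0 0 0 0 1;0 0 0 0 0 0 1")

```text
t: 17.55
tcp_pos: [0.6046, -0.1034, 0.1138]
tcp_rot: [-0.0, 0.949, 0.315, -0.0]
contact_force: [-2.5, 2.3, 1.3]
grip_width: 0.0139
```

```bash
python3 -c "
from h import *
inpress();goto(W(p0,KR+[.113])[0],-.930)"
```

```text
t 17.55 press xyz mm [  1.5 -95.4 113.8] F press [-1.8  2.9  1.3] M [ 0.19  0.41 -0.06] q6 0.57 w 13.9
t 17.55 rot [-0.0005  0.0001 -0.0001] shift cm [ 0.003 -0.034  0.078] yawnow -0.9301
```

Emit:
servo_tool(series="0 0 0.08 0 0 0 1;0 0 0.16 0 0 0 1;0 0 0.2 0 0 0 1;0 0 0.2 0 0 0 1")

```text
t: 17.88
tcp_pos: [0.6046, -0.1034, 0.1142]
tcp_rot: [-0.0, 0.976, 0.218, -0.0]
contact_force: [-3.2, 1.3, 4.9]
grip_width: 0.0138
```

```bash
python3 -c "
from h import *
inpress()"
```

```text
t 17.88 press xyz mm [  1.5 -95.4 114.2] F press [-2.8  2.1  4.9] M [0.28 0.65 0.05] q6 0.772 w 13.8
```

Emit:
servo_tool(series="0 0 0 0 0 -0.05 1;0 0 0 0 0 -0.1 1;0 0 0 0 0 -0.1 1;0 0 0 0 0 -0.1 1", newtons=50)

```text
t: 18.22
tcp_pos: [0.6046, -0.1034, 0.1144]
tcp_rot: [-0.0, 0.976, 0.219, -0.0]
contact_force: [-1.5, 2.9, -0.1]
grip_width: 0.0134
```

Emit:
servo_tool(series="0 0 0 0 0 -0.05 1;0 0 0 0 0 -0.1 1;0 0 0 0 0 -0.1 1;0 0 0 0 0 -0.1 1")

```text
t: 18.55
tcp_pos: [0.6045, -0.1034, 0.1149]
tcp_rot: [-0.0, 0.976, 0.219, -0.0]
contact_force: [1.9, 2.7, -9.0]
grip_width: 0.0137
```

Emit:
servo_tool(series="0 0 0 0 0 -0.05 1;0 0 0 0 0 -0.1 1;0 0 0 0 0 -0.1 1;0 0 0 0 0 -0.1 1")

```text
t: 18.88
tcp_pos: [0.6044, -0.1034, 0.1158]
tcp_rot: [-0.0, 0.976, 0.219, -0.001]
contact_force: [4.1, 2.3, -16.9]
grip_width: 0.0136
```

```bash
python3 -c "
from h import *
inpress();print(r.get_state()['tcp_pos'])"
```

```text
t 18.88 press xyz mm [  1.3 -95.4 115.8] F press [  4.5   1.2 -16.9] M [ 0.25 -0.38  0.02] q6 0.77 w 13.6
[ 0.60442071 -0.10343977  0.11578959]
```

Emit:
servo_tool(series="0 0 0 0 0 0.1 1;0 0 0 0 0 0.2 1;0 0 0 0 0 0.2 1;0 0 0.08 0 0 0.2 1;0 0 0.16 0 0 0.2 1;0 0 0.2 0 0 0.2 1;0 0 0.2 0 0 0.2 1;0 0 0.2 0 0 0.2 1")

```text
t: 19.55
tcp_pos: [0.6046, -0.1035, 0.1153]
tcp_rot: [-0.0, 0.993, 0.121, -0.0]
contact_force: [-3.9, 4.1, -5.8]
grip_width: 0.0135
```

```bash
python3 -c "
from h import *
inpress();goto(W(p0,KL+[.172])[0],-.492)"
```

```text
t 19.55 press xyz mm [  1.5 -95.5 115.3] F press [-2.7  5.  -5.8] M [ 0.68  0.69 -0.02] q6 0.968 w 13.5
t 19.55 rot [-2.000e-04  1.000e-04 -8.366e-01] shift cm [ -0.272 -19.035  -5.668] yawnow -1.3286
```

Emit:
servo_tool(series="0 0 0 0 0 0 0.6;0 0 0 0 0 0 0.6;0 0 0 0 0 0 0.6;0 0 0 0 0 -2 0.6;0 0 0 0 0 -5 0.6;0 0 -0.1 0 -3 -5.6 0.6;0 0 -0.22 -0.1 -7 -5.6 0.6;0 0 -0.34 -0.1 -11 -5.6 0.6;0 0 -0.46 -0.2 -15 -5.6 0.6;0 0 -0.58 -0.2 -19 -5.6 0.6;0 0 -0.7 -0.2 -19 -5.6 0.6;0 0 -0.82 -0.2 -19 -5.6 0.6;0 0 -0.837 -0.2 -19 -5.6 0.6;0 0 -0.837 -0.2 -19 -5.6 0.6;0 0 -0.837 -0.2 -19 -5.6 0.6")

```text
t: 20.8
tcp_pos: [0.5578, 0.0799, 0.1711]
tcp_rot: [0.0, 0.859, 0.512, 0.0]
contact_force: [-0.2, 0.1, -1.2]
grip_width: 0.0353
```

```bash
python3 -c "
from h import *
inpress();goto(W(p0,KL+[.113])[0],-.492)"
```

```text
t 20.8 press xyz mm [  2.7  93.8 171.1] F press [-0.2  0.1 -1.2] M [-0.06  0.06  0.01] q6 0.431 w 35.3
t 20.8 rot [ 0.001  -0.0003 -0.0048] shift cm [-0.01  -0.174  5.807] yawnow -0.4968
```

Emit:
servo_tool(series="0 0 -0.004 0 -0.15 3 0.6;0 0 -0.004 0 -0.15 5.4 0.6;0 0 -0.004 0 -0.15 5.8 0.6;0 0 -0.004 0 -0.15 5.8 0.6;0 0 -0.004 0 -0.15 5.8 0.6;0 0 -0.004 0 -0.15 5.8 0.6;0 0 -0.004 0 -0.15 5.8 0.6;0 0 -0.004 0 -0.15 5.8 0.6;0 0 -0.004 0 -0.15 5.8 0.7;0 0 -0.004 0 -0.15 5.8 0.8;0 0 -0.004 0 -0.15 5.8 1;0 0 -0.004 0 -0.15 5.8 1;0 0 -0.004 0 -0.15 5.8 1;0 0 -0.004 0 -0.15 5.8 1;0 0 -0.004 0 -0.15 5.8 1", newtons=50)

```text
t: 22.05
tcp_pos: [0.5565, 0.081, 0.1129]
tcp_rot: [0.0, 0.857, 0.515, 0.0]
contact_force: [3.7, -2.2, -0.2]
grip_width: 0.0135
```

Emit:
servo_tool(series="0 0 0 0 0 0 1;0 0 0 0 0 0 1")

```text
t: 22.22
tcp_pos: [0.5565, 0.081, 0.1129]
tcp_rot: [0.0, 0.857, 0.515, 0.0]
contact_force: [5.0, -2.3, -0.2]
grip_width: 0.0137
```

```bash
python3 -c "
from h import *
inpress()"
```

```text
t 22.22 press xyz mm [  1.7  95.1 112.9] F press [ 4.3 -3.5 -0.2] M [-0.36 -0.53 -0.02] q6 0.425 w 13.7
```

F≈0 baseline at z = 112.9. Next is the pull-up test on L.

Emit:
servo_tool(series="0 0 0 0 0 -0.05 1;0 0 0 0 0 -0.1 1;0 0 0 0 0 -0.1 1;0 0 0 0 0 -0.1 1")

```text
t: 22.55
tcp_pos: [0.5565, 0.081, 0.1132]
tcp_rot: [0.0, 0.857, 0.515, 0.0]
contact_force: [7.1, -2.4, -5.8]
grip_width: 0.0135
```

Emit:
servo_tool(series="0 0 0 0 0 -0.05 1;0 0 0 0 0 -0.1 1;0 0 0 0 0 -0.1 1;0 0 0 0 0 -0.1 1")

```text
t: 22.88
tcp_pos: [0.5564, 0.0809, 0.1135]
tcp_rot: [0.0, 0.857, 0.515, 0.0]
contact_force: [9.1, -1.7, -12.0]
grip_width: 0.0137
```

Emit:
servo_tool(series="0 0 0 0 0 -0.05 1;0 0 0 0 0 -0.1 1;0 0 0 0 0 -0.1 1;0 0 0 0 0 -0.1 1")

```text
t: 23.22
tcp_pos: [0.5563, 0.0809, 0.1138]
tcp_rot: [-0.0, 0.857, 0.515, -0.0]
contact_force: [12.0, -2.4, -17.6]
grip_width: 0.0136
```

```bash
python3 -c "
from h import *
inpress();print(r.get_state()['tcp_pos'])"
```

```text
t 23.22 press xyz mm [  1.5  95.2 113.8] F press [ 11.   -5.4 -17.6] M [-0.39 -1.86  0.04] q6 0.425 w 13.6
[0.55631691 0.08094965 0.11378736]
```

Emit:
servo_tool(series="0 0 0 0 0 -0.05 1;0 0 0 0 0 -0.1 1;0 0 0 0 0 -0.1 1;0 0 0 0 0 -0.1 1")

```text
t: 23.55
tcp_pos: [0.5563, 0.0809, 0.1143]
tcp_rot: [-0.0, 0.857, 0.515, -0.0]
contact_force: [14.1, -1.2, -21.9]
grip_width: 0.0136
```

Emit:
servo_tool(series="0 0 0 0 0 -0.05 1;0 0 0 0 0 -0.1 1;0 0 0 0 0 -0.1 1;0 0 0 0 0 -0.1 1")

```text
t: 23.88
tcp_pos: [0.5563, 0.0809, 0.1148]
tcp_rot: [-0.0, 0.857, 0.515, -0.0]
contact_force: [14.6, -2.3, -25.8]
grip_width: 0.0138
```

```bash
python3 -c "
from h import *
inpress();print(r.get_state()['tcp_pos'])"
```

```text
t 23.88 press xyz mm [  1.4  95.2 114.8] F press [ 13.5  -5.9 -25.8] M [-0.38 -2.43  0.04] q6 0.425 w 13.8
[0.55626048 0.08094137 0.11482928]
```

Emit:
servo_tool(series="0 0 0 0 0 0.15 1;0 0 0 0 0 0.3 1;0 0 0 0 0 0.45 1;0 0 0 0 0 0.5 1;0 0 0 0 0 0.5 1;0 0 0 0 0 0.5 1;0 0 0.04 0 0 0.5 1;0 0 0.08 0 0 0.5 1;0 0 0.08 0 0 0.5 1;0 0 0.08 0 0 0.5 1")

```text
t: 24.72
tcp_pos: [0.5565, 0.081, 0.1131]
tcp_rot: [0.0, 0.877, 0.48, 0.0]
contact_force: [3.5, -2.4, 0.9]
grip_width: 0.0139
```

```bash
python3 -c "
from h import *
inpress();goto(W(p0,KR+[.172])[0],-1.3286)"
```

```text
t 24.72 press xyz mm [  1.7  95.2 113.1] F press [ 2.8 -3.2  0.9] M [-0.43 -0.65  0.03] q6 0.506 w 13.9
t 24.72 rot [ 0.001  -0.0008  0.7595] shift cm [-12.926  13.966  -5.881] yawnow -0.5691
```

Emit:
servo_tool(series="0 0 0 0 0 0 0.6;0 0 0 0 0 0 0.6;0 0 0 0 0 0 0.6;0 0 0 0 0 -2 0.6;0 0 0 0 0 -5 0.6;0 0 0.1 -2.3 2.5 -5.8 0.6;0 0 0.22 -5 5.3 -5.8 0.6;0 0 0.34 -7.7 8.2 -5.8 0.6;0 0 0.46 -10.4 11.1 -5.8 0.6;0 0 0.58 -12.9 14 -5.8 0.6;0 0 0.7 -12.9 14 -5.8 0.6;0 0 0.76 -12.9 14 -5.8 0.6;0 0 0.76 -12.9 14 -5.8 0.6;0 0 0.76 -12.9 14 -5.8 0.6;0 0 0.76 -12.9 14 -5.8 0.6")

```text
t: 25.97
tcp_pos: [0.6044, -0.1024, 0.1706]
tcp_rot: [-0.0, 0.993, 0.122, -0.0]
contact_force: [0.2, -0.2, 1.1]
grip_width: 0.0355
```

```bash
python3 -c "
from h import *
inpress();goto(W(p0,KR+[.113])[0],-1.3286)"
```

```text
t 25.97 press xyz mm [  1.6 -94.4 170.6] F press [ 0.2 -0.3  1.1] M [-0.01  0.15  0.01] q6 0.968 w 35.5
t 25.97 rot [-0.0004  0.0004  0.0023] shift cm [-0.016  0.076  5.765] yawnow -1.3263
```

Emit:
servo_tool(series="0 0 0.002 -0.02 0.07 3 0.6;0 0 0.002 -0.02 0.07 5.4 0.6;0 0 0.002 -0.02 0.07 5.8 0.6;0 0 0.002 -0.02 0.07 5.8 0.6;0 0 0.002 -0.02 0.07 5.8 0.6;0 0 0.002 -0.02 0.07 5.8 0.6;0 0 0.002 -0.02 0.07 5.8 0.6;0 0 0.002 -0.02 0.07 5.8 0.6;0 0 0.002 -0.02 0.07 5.8 0.7;0 0 0.002 -0.02 0.07 5.8 0.8;0 0 0.002 -0.02 0.07 5.8 1;0 0 0.002 -0.02 0.07 5.8 1;0 0 0.002 -0.02 0.07 5.8 1;0 0 0.002 -0.02 0.07 5.8 1;0 0 0.002 -0.02 0.07 5.8 1;0 0 0.002 -0.02 0.07 5.8 1;0 0 0.002 -0.02 0.07 5.8 1", newtons=50)

```text
t: 27.38
tcp_pos: [0.6045, -0.1034, 0.1128]
tcp_rot: [-0.0, 0.993, 0.12, -0.0]
contact_force: [-1.2, 3.6, 3.0]
grip_width: 0.0135
```

Emit:
servo_tool(series="0 0 0 0 0 -0.1 1;0 0 0 0 0 -0.2 1;0 0 0 0 0 -0.2 1;0 0 0 0 0 -0.2 1;0 0 0 0 0 -0.2 1")

```text
t: 27.8
tcp_pos: [0.6044, -0.1035, 0.1135]
tcp_rot: [-0.0, 0.993, 0.12, -0.001]
contact_force: [5.3, 2.9, -13.5]
grip_width: 0.0136
```

Emit:
servo_tool(series="0 0 0 0 0 -0.1 1;0 0 0 0 0 -0.15 1;0 0 0 0 0 -0.15 1;0 0 0 0 0 -0.15 1")

```text
t: 28.13
tcp_pos: [0.6043, -0.1034, 0.114]
tcp_rot: [-0.001, 0.993, 0.12, -0.001]
contact_force: [7.3, 1.4, -19.2]
grip_width: 0.0137
```

```bash
python3 -c "
from h import *
inpress();print(r.get_state()['tcp_pos'])"
```

```text
t 28.13 press xyz mm [  1.2 -95.3 114. ] F press [  7.4  -0.5 -19.2] M [ 0.25 -1.11 -0.05] q6 0.97 w 13.7
[ 0.60429041 -0.10343484  0.11401777]
```

Two more steps to get past the knee on R.

Emit:
servo_tool(series="0 0 0 0 0 -0.05 1;0 0 0 0 0 -0.1 1;0 0 0 0 0 -0.1 1;0 0 0 0 0 -0.1 1")

```text
t: 28.47
tcp_pos: [0.6043, -0.1034, 0.1145]
tcp_rot: [-0.001, 0.993, 0.12, -0.001]
contact_force: [7.6, 0.9, -23.0]
grip_width: 0.0135
```

Emit:
servo_tool(series="0 0 0 0 0 -0.05 1;0 0 0 0 0 -0.1 1;0 0 0 0 0 -0.1 1;0 0 0 0 0 -0.1 1")

```text
t: 28.8
tcp_pos: [0.6042, -0.1034, 0.115]
tcp_rot: [-0.001, 0.993, 0.119, -0.001]
contact_force: [9.9, 1.9, -24.9]
grip_width: 0.0135
```

```bash
python3 -c "
from h import *
inpress();print(r.get_state()['tcp_pos'])"
```

```text
t 28.8 press xyz mm [  1.1 -95.3 115. ] F press [ 10.   -0.6 -24.9] M [ 0.11 -1.64 -0.08] q6 0.97 w 13.5
[ 0.60420184 -0.10341336  0.11498611]
```

Emit:
servo_tool(series="0 0 0 0 0 0.15 1;0 0 0 0 0 0.3 1;0 0 0 0 0 0.45 1;0 0 0 0 0 0.5 1;0 0 0 0 0 0.5 1;0 0 0 0 0 0.5 1;0 0 0.06 0 0 0.5 1;0 0 0.12 0 0 0.5 1;0 0 0.12 0 0 0.5 1;0 0 0.12 0 0 0.5 1")

```text
t: 29.63
tcp_pos: [0.6045, -0.1035, 0.1134]
tcp_rot: [-0.0, 0.998, 0.061, -0.0]
contact_force: [0.2, 4.0, -3.8]
grip_width: 0.0136
```

```bash
python3 -c "
from h import *
inpress();goto(W(p0,[-.06,-.095,.25])[0],-1.3286)"
```

```text
t 29.63 press xyz mm [  1.4 -95.4 113.4] F press [ 1.2  3.9 -3.8] M [ 0.84  0.1  -0.05] q6 1.089 w 13.6
t 29.63 rot [-0.0003  0.     -0.1207] shift cm [ -6.09    0.777 -13.655] yawnow -1.4493
```

Emit:
servo_tool(series="0 0 0 0 0 0 0.6;0 0 0 0 0 0 0.6;0 0 0 0 0 0 0.5;0 0 0 0 0 0 0.5;0 0 0 0 0 -2 0.5;0 0 0 0 0 -5 0.5;0 0 0 0 0 -9 0.5;0 0 0 0 0 -13 0.5;0 0 -0.1 -3 0 -15 0.5;0 0 -0.2 -7 0 -15 0.5;0 0 -0.2 -11 0 -15 0.5;0 0 -0.2 -13 0 -15 0.5;0 0 -0.2 -13 0 -15 0.5")

```text
t: 30.72
tcp_pos: [0.4729, -0.1196, 0.2643]
tcp_rot: [0.001, 0.987, 0.159, 0.0]
contact_force: [-0.6, 0.4, 1.0]
grip_width: 0.0441
```

```bash
python3 - <<'E'
from h import *
inpress()
im=cams.grab_frame("wrist");cv2.imwrite("pics/w9.png",cv2.cvtColor(im,cv2.COLOR_RGB2BGR))
im=cams.grab_frame("scene");c=cv2.cvtColor(im,cv2.COLOR_RGB2BGR)[140:240,190:320]
cv2.imwrite("pics/s9.png",cv2.convertScaleAbs(cv2.resize(c,None,fx=6,fy=6,interpolation=cv2.INTER_CUBIC),alpha=1.5,beta=20))
E
```

```text
t 30.72 press xyz mm [-130.   -77.7  264.3] F press [-0.4  0.5  1. ] M [0.01 0.17 0.03] q6 0.764 w 44.1
```

View pics/w9.png

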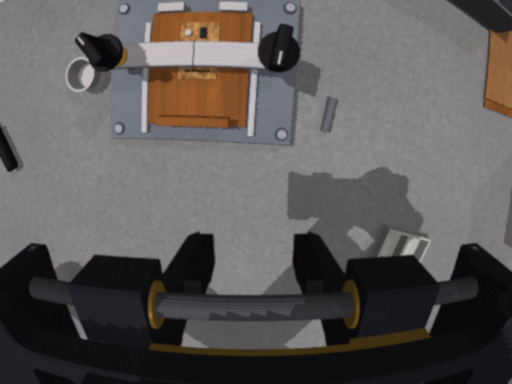

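View pics/s9.png

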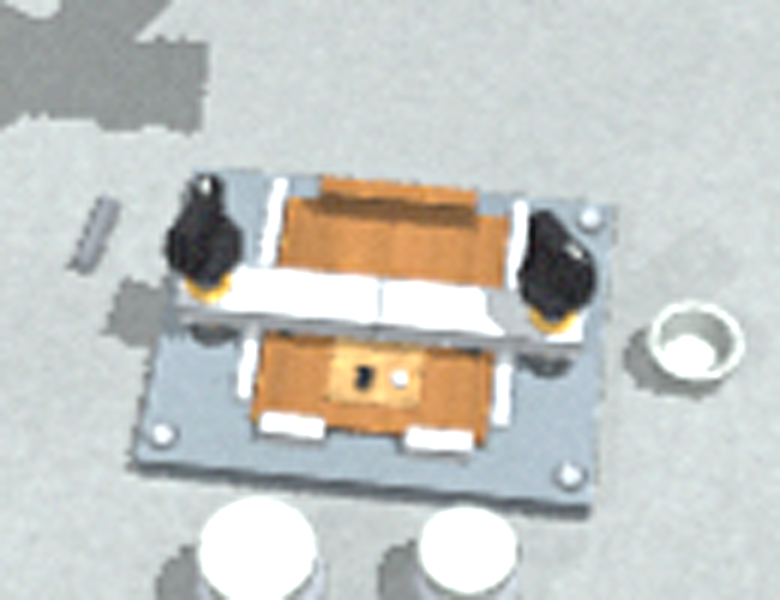

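The wrist view shows the gripper clear of everything. In the scene view the board's back edge meets both stops at (292,425) and (440,438), and the cell, pot and jars look undisturbed.

```bash
python3 -c "
from rig import sign_off
print(sign_off())"
```

```text
the job is handed in; nothing more can be done
None
```

The board is home and clamped. I pushed it about 30 mm onto both back stops and stopped at a firm rise to roughly 17 N. Then I turned the two knobs clockwise alternately to about 1.08 rad left and 1.42 rad right, let go, and handed in at about 31 s.

- **Foot load:** I estimated the load on each screw by gently pulling the held knob up until its foot unloaded. With the final small turns included, that gave about 14 N on each, within 1 to 2 N. The right knob's last turn was 0.12 rad. I judged that from the lift on its spring, and did not repeat the pull test on either knob afterwards.
- **Beam level:** By the knob angles, the ends were never more than about 2.5 mm apart and finished 1.3 mm apart. The difference matches left and right feet of unequal length.
- **Touch point:** My first guess of when the feet touched disagreed with the pull tests. I put right touch at about 0.65 rad, and the left foot turned out to touch earlier than the right, so I relied on the pull tests.
- **Knob position:** The knob axes were about 1.4 mm off my camera estimate, which I corrected during the work.
- **Last pictures:** They show the board against both stops, the gripper clear of everything, and nothing else disturbed.

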